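# Find the full sample tin by feel and stand it in the drip tray

### The job

One of the four lidded sample tins on the turntable is full and the other three are empty, though they all look alike: lift them a little to feel which is the heavy one, and stand that one upright on the grating of the steel drip tray, in a free place, where it will be opened. Leave the three empty tins standing upright on the turntable. Set every tin down gently instead of dropping it, and do not knock the filling post or shift the wash bottle, vessel, screw ring or crucible.

Things in the scene. Friction and masses are not known exactly. Their poses are not given: they have to be found in the camera images.
- tin_a: a sample tin: plain aluminium, screwed-on lid, an upright cylinder 60 mm across and 88 mm tall, standing on the turntable. Of the four outwardly identical tins three are empty (85 to 120 g) and one holds its sample, a pressed block (355 to 490 g together); neither look nor name tells which. Origin: centre of its underside, z up along its axis
- tin_b: another sample tin, exactly as tin_a: 60 mm across, 88 mm tall, full or empty unknown; origin: centre of its underside
- tin_c: another sample tin, exactly as tin_a: 60 mm across, 88 mm tall, full or empty unknown; origin: centre of its underside
- tin_d: another sample tin, exactly as tin_a: 60 mm across, 88 mm tall, full or empty unknown; origin: centre of its underside
- turntable: aluminium turntable, left or right of the filling post. Its 290 mm disc spins freely about the vertical through the origin; top face 34 mm above the bench, 5 mm high lip at its edge. In its centre a 12 mm carrying post with a 26 mm ball knob (top 144 mm above the bench); the tins stand about 88 mm from the centre, a quarter turn apart. Origin: centre of its foot, on the bench
- tray: stainless drip tray on the other side of the filling post, 260 mm in its x by 290 mm in its y outside, walls 5 mm thick and 50 mm high, at its +x wall a splash plate up to 110 mm. Flat slotted grating inside, 18 mm above the bench. Origin: centre of the tray's underside, on the bench; yaw within 9 degrees
- wash_bottle: bystander in the tray: white plastic wash bottle, 66 mm across, cap top 156 mm and bent spout up to 191 mm above its foot; the spout reaches 45 mm out from the axis along its own +x at 157 to 191 mm height. Origin: centre of its underside, on the grating
- vessel: bystander in the tray: open thick-walled steel pressure-vessel body, a cup 72 mm across and 98 mm tall. Origin: centre of its underside, on the grating
- screw_ring: bystander on the bench before or behind the filling post: steel screw ring of the vessel, 68 mm outside, 44 mm inside, 22 mm high. Origin: centre of its underside
- crucible: bystander on the bench, before or behind the filling post: small steel sample crucible, an open cup 28 mm across and 24 mm tall. Origin: centre of its underside
- filling_post: fixed gas filling post between turntable and tray: foot 70 x 60 mm, column 20 mm thick, black head (38 mm across) 215 to 265 mm above the bench, with a round gauge (52 mm across, centre 235 mm up) reaching 56 mm out along +x and a nipple 45 mm out along -x; top 282 mm above the bench. Origin: centre of its foot, on the bench
Things that resemble listed ones, but are neither listed nor needed, are in the scene too. What is shaped like the tin_b but blue is not meant.

How it is judged:
By the outcome, as a careful person would: the job done as asked, in the order asked, and still so for the second after the job is handed in, with the robot touching nothing.
It also fails if it takes over 72 s, if anything falls off the work surface, if the arm or the gripper's body presses on something with over 40 N, if the wrist force passes 120 N, or if a joint passes its speed limit or range.

### The arm

A 6-joint arm with a two-finger parallel gripper is mounted at the origin on the work surface. World frame = base frame: x ahead of the robot, y to its left, z up, the work surface at z = 0. Lengths are in mm, angles in rad, forces in N, time in s.
With the tool pointing down it reaches from about 275 to 850 mm from the base axis. Payload 5.2 kg.
Tool frame: the origin (TCP) lies midway between the tips of the shut fingers; the grasp point (between the pads) lies robot.grasp_offset behind it (robot.grasp_offset is the distance from the TCP to the grasp point, in mm); z points along the fingers, y is the line along which they close (so a half turn about z gives the same grasp; the last joint's range is limited). The gripper opens to 85 mm and grips with 20 to 120 N. Pads are 22 mm wide; open, the fingers measure 114 mm over their backs; the gripper's body (76 mm by 85 mm) begins 54 mm behind the grasp point. The pads swing forward as they close: fully open they stand 13 mm farther back than shut.
Start: joints at [-1.333, 0.259, 1.535, -0, 1.348, -0.203], TCP at [234.685, -497.421, 231.31] pointing down, gripper open.
Joint ranges: [-3.14, 3.14], [-0.91, 2.08], [0.19, 2.58], [-1.22, 4.36], [0.22, 2.71], [-3.12, 3.12]. Speed limits (rad/s): [2.57, 2.57, 3.14, 3.14, 3.14, 3.14].

### API

Orientations are given as a 3x3 rotation matrix whose columns are the frame's x, y, z axes.
In Python, from cell import robot gives the robot as it stands. Calls block until the motion is done:
- robot.move_pose(position, orientation): joint-space move of the TCP to a pose.
- robot.movel(position, velocity=150, orientation=None): straight line of the TCP; orientation=None keeps the orientation; velocity is the mean speed in mm/s.
- robot.goto_joints(angles): joint-space move.
- robot.set_gripper(opening, grasp_force=None): opening from 0.0 (shut) to 1.0 (fully open); grasp_force is the grip in N (None keeps the last); returns when the fingers have stopped.
- robot.dwell(seconds).
- robot.solve_ik(position, orientation): joint angles nearest the present ones, or None.
- robot.capture(name): name is "scene" or "top" or "wrist"; returns a dict with "frame" (420x560x3 uint8, blue, green, red), "fx", "fy", "cx", "cy" (pixels), "origin" and "orientation" of the camera in the world; the wrist camera has in their place "T_tool_cam" (4x4, takes a point from camera to tool coordinates, whose origin is the TCP and whose axes are the flange's). Camera axes: x right, y up, looking along -z (the intrinsics and any distortion apply to the point x, -y, -z); pixel columns grow to the right and rows downward; lengths in mm; the calibration is good to about 2 mm. A picture is of the moment at which its call begins: read the wrist's pose just before it. There is no depth.
A pose or a line that the arm cannot do raises robot.MotionError and nothing moves.
- robot.hand_in(): hands the job in; it is judged then, once.
Readings, each from a call of its own:
- robot.read_t(): time.
- robot.read_joint_positions(): joint angles.
- robot.read_dq(): joint speeds.
- robot.read_joint_efforts(): joint torques, N m.
- robot.read_ee_pos(): TCP position.
- robot.read_tool_rot(): TCP orientation.
- robot.read_contact_force(): force on the tool from outside, world axes, zero at the start.
- robot.read_wrist_torque(): the same for the moment, N m.
- robot.read_opening(): opening from 0.0 (shut) to 1.0 (fully open).
- robot.read_grasp_force(): force on a finger pad.
Only numpy, scipy, OpenCV 4.12 (cv2) and the standard library are available. Lean on these libraries where they do the work, as an engineer would, in place of code of your own. Each camera call takes 0.05 s, during which the arm holds its last target. There are 200 camera calls.

## Working session

There is one attempt and no reset: what is moved stays moved. The work goes in short steps, each a Python script; the robot and the scene stay as the last script left them, time stands still between calls to the robot, and variables do not carry over. Pictures are saved under pics/ and viewed, at most 10 in all, crops included, and the job is handed in when it is done.

```bash
mkdir -p pics; ls; python3 - <<'E'
from cell import robot
import cv2,numpy as np
for n in("scene","top"):
    c=robot.capture(n); cv2.imwrite(f"pics/{n}0.png",c["frame"])
    print(n,{k:(np.round(v,3).tolist() if k!="frame" else 0) for k,v in c.items()})
print(robot.grasp_offset,robot.read_t(),robot.read_tool_rot())
E
```

```text
pics
scene {'frame': 0, 'fx': 441.769, 'fy': 441.769, 'cx': 266.22, 'cy': 204.421, 'origin': [1082.647, -690.646, 776.683], 'orientation': [[0.874, -0.302, 0.381], [0.486, 0.522, -0.7], [0.012, 0.797, 0.603]]}
top {'frame': 0, 'fx': 524.274, 'fy': 524.274, 'cx': 279.597, 'cy': 211.34, 'origin': [484.679, 129.348, 1444.299], 'orientation': [[0.013, 0.995, -0.095], [-1.0, 0.014, 0.006], [0.007, 0.095, 0.995]]}
18.700000000000003 0.1 [[ 9.04403180e-01  4.26678746e-01 -3.69235258e-04]
 [ 4.26678768e-01 -9.04401854e-01  1.58592883e-03]
 [ 3.42745071e-04 -1.59186392e-03 -9.99998674e-01]]
```

View pics/scene0.png

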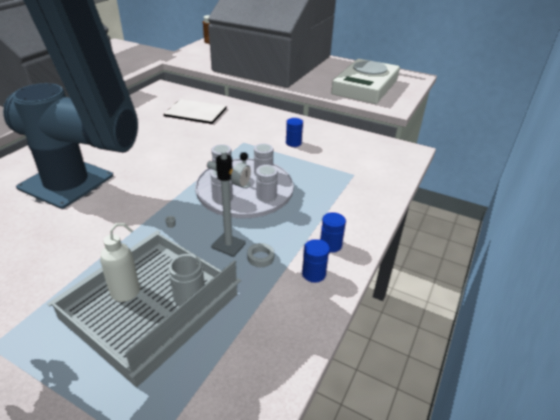

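View pics/top0.png

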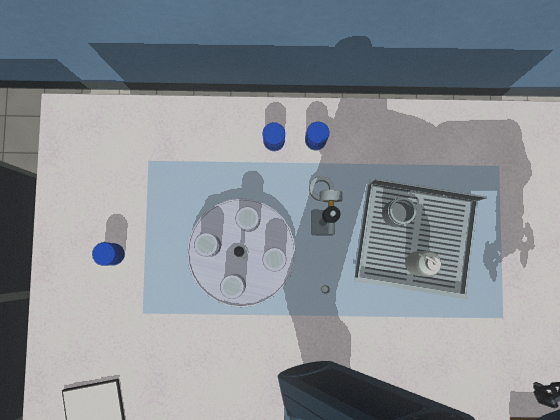

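The top view shows the turntable at (241,251), with grey tin lids at (247,217), (207,243), (275,258) and (232,286) and the knob at (239,251). The look-alikes to leave alone are the blue tins at (274,135), (317,134) and (108,253). The steel vessel in the tray at (400,212) and the crucible at (325,289) are also not meant. The post is at (322,222), the ring at (320,188) and the bottle at (428,263). Next I'll localise these and check them in one close crop.

```bash
cat > h.py <<'E'
from cell import robot
import cv2,numpy as np
def ray(c,uv,z,o=None,R=None):
    o=c["origin"] if o is None else o; R=c["orientation"] if R is None else R
    d=np.array(R)@[(uv[0]-c["cx"])/c["fx"],-(uv[1]-c["cy"])/c["fy"],-1]
    o=np.array(o); return o+d*(z-o[2])/d[2]
def proj(c,p):
    q=np.array(c["orientation"]).T@(np.array(p)-c["origin"]); return c["cx"]-c["fx"]*q[0]/q[2], c["cy"]+c["fy"]*q[1]/q[2]
def down(a): # closing axis y along angle a, tool z down
    y=np.array([np.cos(a),np.sin(a),0]); z=np.array([0,0,-1.]); return np.column_stack([np.cross(y,z),y,z])
E
python3 - <<'E'
from h import *
c=robot.capture("top"); f=c["frame"]
for n,uv,z in [("t1",(247,217),122),("t2",(207,243),122),("t3",(275,258),122),("t4",(232,286),122),("knob",(239,251),131),("posthead",(331,214),265),
 ("postfoot",(322,223),0),("vessel",(401,212),116),("bottlecap",(432,265),174),("crucible",(325,289),24),("tray++",(370,181),110),("tray+-",(485,198),110),("tray-+",(357,278),50),("tray--",(466,296),50)]:
    print(n,ray(c,uv,z).round(0))
cv2.imwrite("pics/crop1.png",cv2.resize(f[160:320,170:490],None,fx=2.5,fy=2.5,interpolation=cv2.INTER_CUBIC))
E
```

```text
t1 [596. 204. 122.]
t2 [529. 303. 122.]
t3 [493. 132. 122.]
t4 [422. 238. 122.]
knob [509. 222. 131.]
posthead [593.   6. 265.]
postfoot [592.   3.   0.]
vessel [ 614. -188.  116.]
bottlecap [ 481. -248.  174.]
crucible [413.  -4.  24.]
tray++ [ 694. -110.  110.]
tray+- [ 654. -406.  110.]
tray-+ [444. -86.  50.]
tray-- [ 401. -373.   50.]
```

View pics/crop1.png

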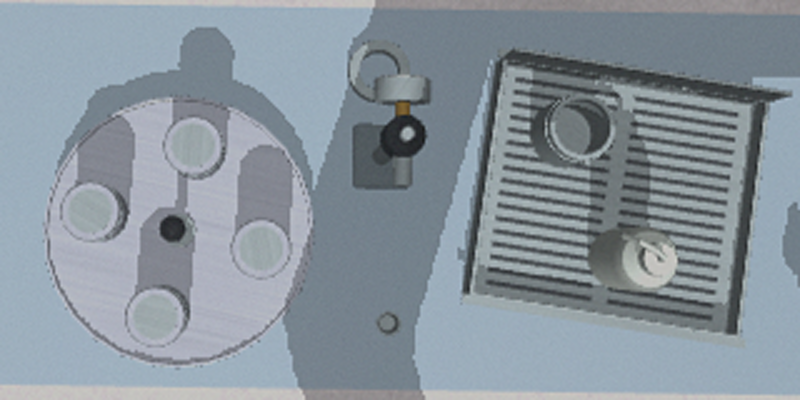

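The crop confirms four grey lids on the turntable at crop (193,147), (92,210), (261,248) and (157,314), with the knob at (172,228). The free part of the tray is its far right, around crop (690,150). I'll lift over the post height and look from near.

```bash
python3 - <<'E'
from h import *
p=robot.read_ee_pos(); robot.movel([p[0],p[1],350],300)
robot.move_pose([450,215,350],down(np.pi/2))
p=robot.read_ee_pos();R=robot.read_tool_rot()
c=robot.capture("wrist");T=c["T_tool_cam"]
o=np.array(p)+R@T[:3,3]; Rc=R@T[:3,:3]
np.savez("w1.npz",o=o,R=Rc,fx=c["fx"],fy=c["fy"],cx=c["cx"],cy=c["cy"],f=c["frame"])
cv2.imwrite("pics/w1.png",c["frame"])
print(o.round(1),Rc.round(3).tolist(),c["fx"],c["cx"],c["cy"])
c2=dict(c,origin=o,orientation=Rc)
for q in [(596,204,122),(529,303,122),(493,132,122),(422,238,122)]: print(np.round(proj(c2,q)))
g=cv2.medianBlur(cv2.cvtColor(c["frame"],cv2.COLOR_BGR2GRAY),3)
r=c["fx"]*30/(o[2]-122);print(r)
h=cv2.HoughCircles(g,cv2.HOUGH_GRADIENT,1,60,param1=100,param2=20,minRadius=int(r*.85),maxRadius=int(r*1.15))
for x in (h[0] if h is not None else []): print(x,ray(c2,x[:2],122).round(1))
print(robot.read_t())
E
```

```text
[377.4 214.7 492.3] [[0.001, -0.958, -0.288], [1.0, 0.001, -0.0], [0.001, -0.288, 0.958]] 313.98288744283974 281.7558245802259 210.26434706355982
[274. 287.]
[351. 241.]
[215. 214.]
[302. 156.]
25.43760875027909
[354.5 237.5  21.6] [524.9 306.7 122. ]
[301.5 153.5  27.1] [419.6 237.9 122. ]
[217.5 211.5  21.8] [490.3 135.5 122. ]
[274.5 288.5  22.4] [597.6 205.  122. ]
3.375
```

View pics/w1.png

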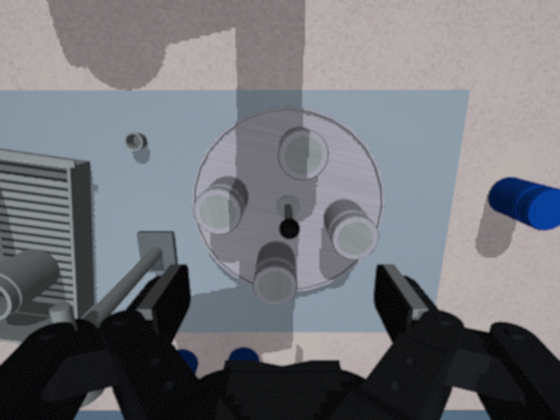

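The wrist view confirms the four tins at (301,153), (217,211), (354,237) and (274,288), within about 4 mm of the top view. I'll average the two and start weighing.

```bash
cat >> h.py <<'E'
def best(p,a):
    q0=np.array(robot.read_joint_positions()); out=[]
    for k in (0,np.pi):
        q=robot.solve_ik(p,down(a+k))
        if q is not None: out.append((np.abs(np.array(q)-q0).max(),a+k))
    return down(min(out)[1])
def fz(): return np.mean([robot.read_contact_force()[2] for _ in range(5) if robot.dwell(0.04) is None])
C=np.array([508,221.])
def weigh(t,z=78):
    t=np.array(t,float); a=np.arctan2(*(t-C)[::-1])+np.pi/2
    R=best([*t,175],a); robot.move_pose([*t,175],R)
    robot.movel([*t,z],120); robot.dwell(.1); f0=fz()
    robot.set_gripper(0.3,40); op=robot.read_opening(); gf=robot.read_grasp_force()
    robot.movel([*t,z+20],50); robot.dwell(.25); f1=fz()
    print(t,"dF",round(f1-f0,2),"open",round(op,3),"grip",round(gf,1),"t",robot.read_t())
    return f1-f0
def release(t,z=78):
    robot.movel([*t,z+3],60); robot.movel([*t,z+.3],15); print("down fz",round(fz(),2))
    robot.set_gripper(1.0); robot.movel([*t,175],150)
E
python3 - <<'E'
from h import *
for t in [(492,133.5),(421,238)]:
    if abs(weigh(t))>2.2: print("HEAVY");break
    release(t)
p=robot.read_ee_pos(); print(p)
E
```

```text
[492.  133.5] dF nan open 0.696 grip 43.4 t 7.4083
down fz nan
[421. 238.] dF nan open 0.696 grip 43.2 t 13.7917
down fz nan
[420.42231902 237.82958817 174.28439257]
  return _methods._mean(a, axis=axis, dtype=dtype,
  ret = ret.dtype.type(ret / rcount)
```

The averaging helper broke because `dwell` returns a value. I'll fix it and weigh again, starting with the tin under the gripper.

```bash
cat >> h.py <<'E'
def fz():
    v=[]
    for _ in range(4): robot.dwell(0.03); v.append(robot.read_contact_force()[2])
    return float(np.mean(v))
E
python3 - <<'E'
from h import *
for t in [(421,238),(527,304.5),(597,204.5)]:
    d=weigh(t)
    if not abs(d)<2.2: print("HEAVY");break
    release(t)
print(robot.read_ee_pos(),robot.read_contact_force())
E
```

```text
[421. 238.] dF -4.47 open 0.694 grip 43.3 t 18.6833
HEAVY
[420.88499932 237.95272127  97.82655734] [-1.08640444  0.87037105 -4.54168712]
```

This one is heavy: 4.5 N, about 455 g, in the full tin's range. I'll carry it over post height on the near side to the free far-right part of the grating.

```bash
python3 - <<'E'
from h import *
robot.movel([421,238,350],200)
R=best([430,0,355],np.radians(80)); robot.move_pose([430,0,355],R)
t=[582,-320]
R=best([*t,330],np.radians(81.5)); robot.move_pose([*t,330],R); print(robot.read_t(), robot.read_contact_force(), robot.read_opening())
c=robot.capture("scene"); cv2.imwrite("pics/s2.png",c["frame"])
robot.movel([*t,150],150); robot.movel([*t,72],60); robot.dwell(.15); f0=fz()
z=72
while z>58:
    z-=1.5 if z>65 else .7; robot.movel([*t,z],15); f=robot.read_contact_force()[2]
    if f-f0>1.5: break
print("touch z",z,f0,f,robot.read_ee_pos(),robot.read_t())
E
```

```text
22.3667 [-0.94659085 -0.37233995 -3.43746944] 0.6993591191103065
touch z 62.39999999999999 -4.392970854795998 -2.6168072255356853 [ 582.11423971 -320.10776565   62.64798177] 27.5
```

View pics/s2.png

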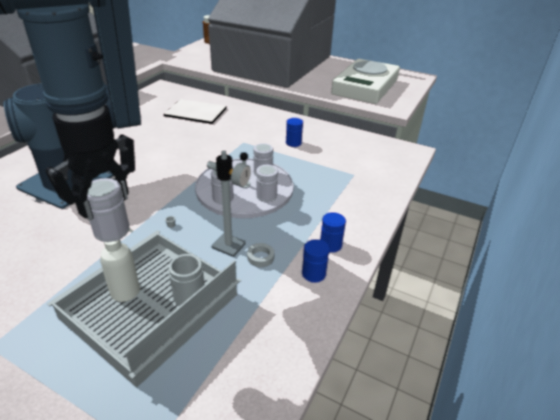

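The scene picture shows the tin held at (108,210), which matches the hover point; below it, (133,317) is free grating. Contact came at the expected height, so I'll settle, release and check.

```bash
python3 - <<'E'
from h import *
t=[582,-320]
robot.movel([*t,61.6],10); robot.dwell(.1); print(fz())
robot.set_gripper(0.95); robot.movel([*t,100],60); robot.movel([*t,330],200)
robot.move_pose([330,-330,360],best([330,-330,360],np.radians(81.5)))
c=robot.capture("top"); s=robot.capture("scene")
im=np.hstack([cv2.resize(c["frame"][120:330,170:510],None,fx=1.6,fy=1.6),cv2.resize(s["frame"][130:400,20:180],(200,336))])
cv2.imwrite("pics/end.png",im); print(im.shape,robot.read_t(),proj(c,(582,-320,106)))
E
```

```text
5.75655527031526
(336, 744, 3) 31.525 (np.float64(451.6796925871249), np.float64(225.60930604048713))
```

View pics/end.png

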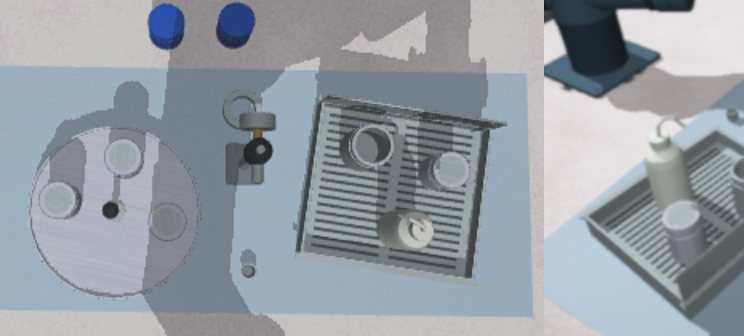

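The full tin stands upright on the grating at (448,170), clear of the vessel (370,146) and the bottle (412,230). The other three tins stand on the turntable at (123,158), (59,200) and (168,220), and the bystanders are in place.

```bash
python3 -c "
from cell import robot
print(robot.hand_in())"
```

```text
the job is handed in; nothing more can be done
None
```

The full tin (about 455 g by its measured weight) stands upright on the drip-tray grating, the three others stand on the turntable, and the job is handed in; I weighed only that tin, as it fell in the full tin's range.

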